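# Tip a bar out of its storage tube and click it into the clip block

## Task

The round bar lies out of reach inside the closed-end tube that pivots on the stand: tip the tube's mouth down so that the bar slides out against the lip, then take the bar by its bare end, lift it over the lip and draw it right out. Lay it along the slot of the clip block, its middle over the block and both ends sticking out about equally, and press it down past the two sprung side balls until it is held on the bottom of the slot. Leave the bystanders standing where they are.

Things in the scene. Friction and masses are not known exactly. Their poses are not given: they have to be found in the camera images.
- tube_mouth (a point): Centre of the open mouth of the bare steel tube. x runs along the tube's axis from the mouth towards the closed far end, y is level, z is up when the tube is level. Tube: 136 mm long, 42 outside diameter, bore 36 and 132 deep. Bar and bore are slippery: tipped past 0.25 rad the bar slides out by itself, to the lip. The bore is 12 mm wider than the bar, so there the bar can be lifted 10 mm.
- pivot (a point): Pivot of the tube, at its mid-length on its axis (68 mm behind the mouth), 125 mm above the bench; axes fixed to the stand: x towards the closed end, y the pivot axis, z up. Painted uprights stand 29 to 39 mm either side (34 mm long, 138 high) on a base plate 110 x 92 x 10 mm fixed to the bench.
- lip (a point): Middle of the upper inner edge of the lip that stops the bar, on the tube: 70 mm outside the mouth and 7 mm above the bore's bottom line (11 mm below the tube's axis). A flat tongue, 14 mm wide, carries it out from the mouth along the bore's bottom line. A bar stopped here has 70 mm bare, lying on the tongue. Axes as the mouth's.
- tube (a joint): Tipping angle of the tube in rad: 0 level, growing as the mouth goes down, stops at -0.15 and 0.36. A stiff pivot (0.35 N m of friction): it stays where it is left; about 7 N on the tube's top 50 mm in front of the pivot turns it.
- bar_mid (a point): Centre of the plain round aluminium bar, 24 mm in diameter and 130 mm long, about 0.16 kg, the same at both ends; x runs along the bar. It starts wholly inside the tube. To draw it out of the tube from the lip it must travel at least 62 mm.
- clip_seat (a point): Where the bar's centre belongs in the clip block: x along the slot (the bar may lie either way round), z up, 62 mm above the bench. Dark steel block on a base plate 80 x 90 x 10 mm, fixed. The slot is open at the top and both ends, 38 mm long, 26 wide, between cheeks 10 mm thick; its floor is 50 mm and the cheeks' tops 73 mm above the bench, so a seated bar stands 1 mm above the cheeks.
- ball_spot (a point): Point half-way between the centres of the two sprung steel balls, 8 mm in diameter, 26 mm apart along the slot, that stand 4 mm out of the slot's +y cheek, 6 mm above the seat point. A bar laid in rests level on them about 14 mm above its seat; its own weight does not push it in. Pressing down with some 5 to 15 N drives the balls back, and the bar goes to the slot's floor and is held.
- spray_lube: Bystander: upright spray can, 59 mm across, 225 high, between the two work places. Origin at its foot.
- oil_can: Bystander: copper oil can with a long spout, 68 x 108 mm, 181 high, at the back. Origin at its foot. Right behind it and behind both work places stands the fixed, tall tool chest: do not lean the wrist back into it.
- grease_tin: Bystander: round tin with lid, 70 mm across, 64 high, near the front edge. Origin at its foot.
- jar_pins: Bystander: screw-top jar, 62 mm across, 104 high, at the left. Origin at its foot.
- tape_measure: Bystander: tape measure, 34 x 78 mm, 60 high, at the right. Origin at its foot.
- wood_block: Bystander: wooden packing block, 45 x 90 mm, 38 high, at the right. Origin at its foot.
- can_big: Fixed bystander: big galvanised can, 126 mm across, 166 high, at the right front; more fixed cans stand behind and beside it. Origin at its foot.

How it is judged:
On the way, in this order (a step that is already met when the one before it is completed fails the run):
1. the tube is tipped mouth down and the bar has slid out against the lip (value of joint tube above 0.2 rad and x of bar_mid in the frame of tube_mouth below 0.012 m), for 0.2 s.
2. the bar is drawn clear of the tube (distance between bar_mid and tube_mouth above 0.075 m), for 0.1 s.
At the end, for the whole second after the job is handed in: The bar lies still in the clip block's slot, released: its centre within 3 mm of the seat point across the slot and in height, within 16 mm along it, in line with the slot within 0.09 rad (x of bar_mid in the frame of clip_seat between -0.016 and 0.016 m and y of bar_mid in the frame of clip_seat between -0.003 and 0.003 m and z of bar_mid in the frame of clip_seat between -0.003 and 0.003 m and angle between the x axis of bar_mid and the x axis of clip_seat, either way round below 0.09 rad); the robot touches nothing.
It fails at once if a loose bystander is shifted more than 40 mm or knocked over (distance of any of spray_lube, oil_can, grease_tin, jar_pins, tape_measure, wood_block from where it was at the start of the episode above 0.04 m or angle between any of spray_lube, oil_can, grease_tin, jar_pins, tape_measure, wood_block's own z axis and vertical above 0.5 rad).
It also fails if it takes over 54 s, if anything falls off the work surface, if the arm or the gripper's body presses on something with over 40 N, if the wrist force passes 120 N, or if a joint passes its speed limit or range.

## Robot

A 7-joint arm with a two-finger parallel gripper is mounted at the origin on a cart in front of the work surface, level with it; the furniture and walls round the work are solid. World frame = base frame: x ahead of the robot, y to its left, z up, the work surface at z = 0. Lengths are in m, angles in rad, forces in N, time in s.
With the tool pointing down it reaches from about 0.425 to 0.825 m from the base axis. Payload 3.6 kg.
Tool frame: the origin (TCP) lies midway between the tips of the shut fingers; the grasp point (between the pads) lies 19 mm behind it; z points along the fingers, y is the line along which they close (so a half turn about z gives the same grasp; the last joint's range is limited). The gripper opens to 85 mm and grips with 20 to 120 N. Pads are 22 mm wide; open, the fingers measure 114 mm over their backs; the gripper's body (76 mm by 85 mm) begins 54 mm behind the grasp point. The pads swing forward as they close: fully open they stand 13 mm farther back than shut.
Start: joints at [1.258, 0.615, -0.013, 1.423, 0.008, 1.103, -0.04], TCP at [0.184, -0.623, 0.198] pointing down, gripper open.
Joint ranges: [-3.12, 3.12], [-0.3, 2.06], [-1.34, 1.32], [0.26, 2.42], [-1.36, 4.5], [0.01, 1.98], [-2.84, 2.84]. Speed limits (rad/s): [2.79, 2.79, 3.14, 3.14, 3.14, 3.14, 3.14].

## Interface

Orientations are given as a unit quaternion [x, y, z, w].
In Python, from station import env gives the robot as it stands.
- The arm moves only by the tool move_arm, never from a script. Its argument "motion" is a list of rows, each a list of 5 numbers: the closure, from -1 (fully open) to 1 (shut), then the shift along the tool's x, y, z in cm, then the turn about the tool's z in rad. In form: [[claw, dx, dy, dz, yaw], ...]. A call has 1 to 10 rows; each row shifts and turns the commanded pose from where the row before left it, along the tool's axes as they then stand; what a row does not reach is not made up. A row lasts 1/10 s, in which the tool goes at most 50 mm and 8.59 degrees, less where a joint would pass 70% of its speed; a pose out of reach is approached as far as the arm can. A call is refused whole if a number of a shift passes 5 or a number of a turn 0.15, either way. A call with a gripper value outside its range is refused whole. The fingers move at their own pace and stop on an object; "grip_force" is the grip in N (left out, the last holds). Time passes only in rows, so rows that do not move let the fingers close. It gives the time, the measured TCP pose, the force, the opening and the grip force at its end, in the units of the state.
- env.get_state(): the state, without advancing time (a new reading comes with each control period).
- env.snapshot(name): name is "side" or "top" or "wrist"; returns a dict with "color" (420x560x3 uint8, blue, green, red), "K" (3x3 intrinsics, pixels), "T" (4x4, takes a point from camera to world coordinates); the wrist camera has in their place "mount" (4x4, takes a point from camera to tool coordinates, whose origin is the TCP and whose axes are the flange's). Camera axes: x right, y down, z forward; pixel columns grow to the right and rows downward; lengths in m; the calibration is good to about 2 mm. The wrist camera is an equidistant fisheye: a pixel r from the principal point sees the ray r / f radians off the axis. A picture is of the moment at which its call begins: read the wrist's pose just before it. There is no depth.
- env.finish_job(): hands the job in; it is judged then, once.
The state is a dict: "time": time; "qpos": joint angles; "joint_velocities": joint speeds; "effort": joint torques, N m; "tcp_pos": TCP position; "ee_rot": TCP orientation; "force": force on the tool from outside, world axes, zero at the start; "wrist_torque": the same for the moment, N m; "finger_gap": finger opening in m; "gripper_force": force on a finger pad.
Only numpy, scipy, OpenCV 4.12 (cv2) and the standard library are available. Lean on these libraries where they do the work, as an engineer would, in place of code of your own. Each camera call takes 0.05 s, during which the arm holds its last target. There are 200 camera calls.

## Working session

There is one attempt and no reset: what is moved stays moved. The work goes in short steps, Python scripts to look and compute and a tool call to move; the robot and the scene stay as the last step left them, time stands still between calls to the robot, and variables do not carry over. Pictures are saved under pics/ and viewed, at most 10 in all, crops included, and the job is handed in when it is done.

Besides the shell and the picture viewer there is one more tool, called by a JSON object that holds its "method" and its "body". move_arm: Moves the arm, as the interface text tells. Its arguments: {"type":"object","properties":{"motion":{"type":"array"},"grip_force":{"type":"number"}},"required":["motion"]}

```bash
mkdir -p pics; ls; python3 - <<'E'
from station import env
import cv2,json,numpy as np
np.set_printoptions(precision=4,suppress=True)
s=env.get_state();print(s)
for n in ("side","top"):
    d=env.snapshot(n);cv2.imwrite(f"pics/{n}0.png",cv2.resize(d["color"],(800,600),interpolation=cv2.INTER_CUBIC));np.savez(f"{n}.npz",K=d["K"],T=d["T"],color=d["color"]);print(n,d["K"],d["T"])
E
```

```text
pics
{'time': 0.0, 'qpos': array([ 1.2575,  0.6159, -0.0126,  1.425 ,  0.0081,  1.1034, -0.0404]), 'joint_velocities': array([ 0.0013, -0.0003, -0.0012,  0.0001, -0.    ,  0.0003, -0.0008]), 'effort': array([  0.0003, -46.9214,   0.2594, -17.1032,   0.01  ,   0.0097,
         0.    ]), 'tcp_pos': array([ 0.1836, -0.6226,  0.1969]), 'ee_rot': array([ 0.9897,  0.143 , -0.0002, -0.0013]), 'force': array([ 0.0172, -0.3885,  0.002 ]), 'wrist_torque': array([-0.0469, -0.0162,  0.0531]), 'gripper_force': 0.0, 'finger_gap': 0.0855054436798335}
side [[512.87     0.     285.1875]
 [  0.     512.87   222.7875]
 [  0.       0.       1.    ]] [[-0.8379 -0.3218  0.4408 -0.0105]
 [-0.5454  0.5251 -0.6533  0.7696]
 [-0.0212 -0.7878 -0.6155  0.896 ]
 [ 0.      0.      0.      1.    ]]
top [[399.0445   0.     275.224 ]
 [  0.     399.0445 208.523 ]
 [  0.       0.       1.    ]] [[ 0.0014 -0.9823  0.1871  0.3487]
 [-1.      0.0002  0.0087 -0.1027]
 [-0.0086 -0.1871 -0.9823  1.2247]
 [ 0.      0.      0.      1.    ]]
```

View pics/side0.png

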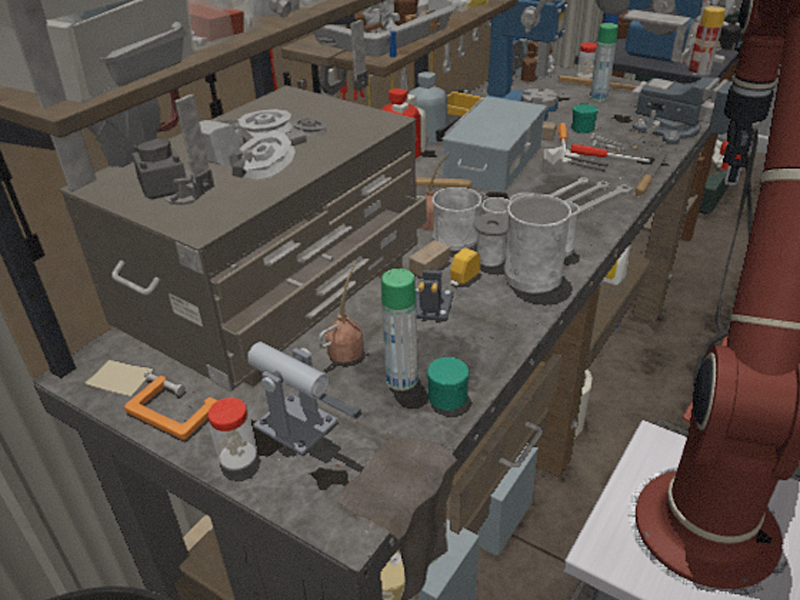

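View pics/top0.png

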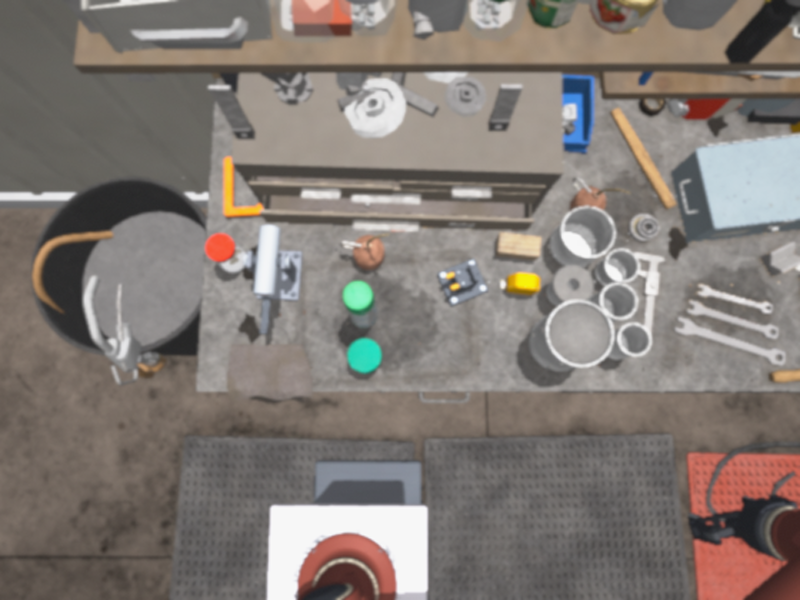

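The side view shows the tube at about (290,370) with its mouth towards the robot, and the clip at (433,292). In the top view the tube runs from (268,228) to (266,340) and the clip is at (463,282). I'll make enlarged crops to measure from.

```bash
python3 - <<'E'
import cv2,numpy as np
def c(n,x,y,w,h):
    return cv2.resize(np.load(n+".npz")["color"][y:y+h,x:x+w],(400,300),interpolation=cv2.INTER_CUBIC)
a=np.vstack([np.hstack([c("side",165,235,100,75),c("side",280,178,48,36)]),np.hstack([c("top",135,155,120,90),c("top",300,179,48,36)])])
cv2.imwrite("pics/crop.png",a)
E
```

```text
(no output)
```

View pics/crop.png

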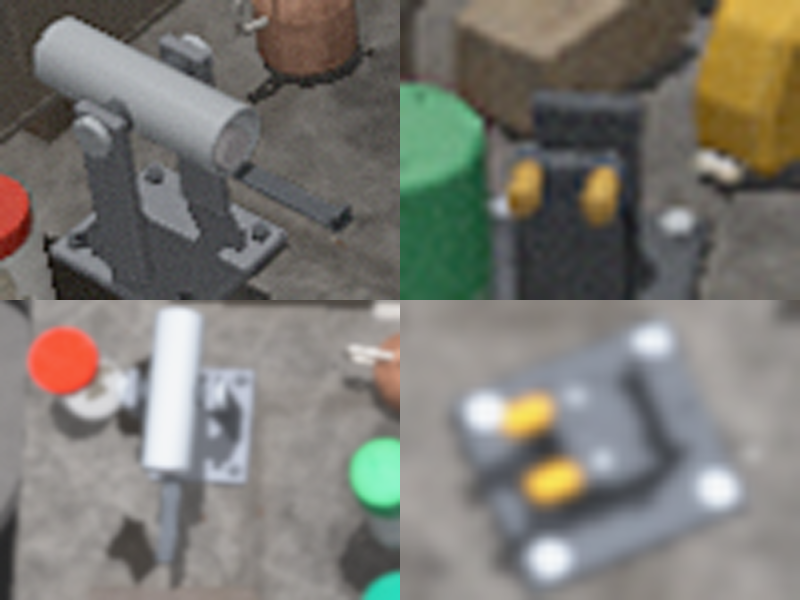

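The crop shows:
- **Side view:** the tube axis runs from about (52,45) to (233,138), with the lip block at (341,218).
- **Top view:** the axis runs from (179,311) to (168,471), with the tongue end at (163,562).
- **Clip, top view:** the plate bolts are at (485,412), (652,340), (718,488) and (550,560). The balls are at (577,397) and (603,460).

```bash
cat > h.py <<'E'
import numpy as np
from scipy.optimize import least_squares
from scipy.spatial.transform import Rotation as R
np.set_printoptions(precision=4,suppress=True)
C={n:np.load(n+".npz") for n in("side","top")}
def proj(n,P):
    T=C[n]["T"];p=(np.asarray(P)-T[:3,3])@T[:3,:3];q=p@C[n]["K"].T;return q[...,:2]/q[...,2:]
def ray(n,uv,z):
    T=C[n]["T"];d=T[:3,:3]@np.linalg.solve(C[n]["K"],[*uv,1]);o=T[:3,3];return o+d*(z-o[2])/d[2]
sT=lambda u,v:(164.5+u/4,234.5+v/4); tT=lambda u,v:(134.5+u/3.333,154.5+(v-300)/3.333)
sC=lambda u,v:(279.5+(u-400)/8.333,177.5+v/8.333); tC=lambda u,v:(299.5+(u-400)/8.333,178.5+(v-300)/8.333)
E
python3 - <<'E'
from h import *
def tube(p):
    x,y,yaw,tip=p
    M=R.from_euler('z',yaw)*R.from_euler('y',-tip)   # +x towards far end; mouth down => far end up
    return lambda q:np.array([x,y,.125])+M.apply(q)
def res(p):
    f=tube(p);r=[]
    r+=list(proj("side",f([-.068,0,0]))-sT(233,138)); r+=list(proj("side",f([.068,0,0]))-sT(52,45))
    r+=list(proj("side",f([-.140,0,-.013]))-sT(341,219))
    r+=[proj("top",f([.068,0,.02]))[0]-tT(179,0)[0],proj("top",f([-.068,0,.0]))[0]-tT(168,0)[0],*(proj("top",f([-.142,0,-.013]))-tT(163,562))]
    r+=[proj("top",f([.068,0,.021]))[1]-tT(0,309)[1]]
    return np.array(r)
s=least_squares(res,[.7,.15,0,0],loss='soft_l1');print(s.x,res(s.x))
for n in([-.068,0,0],[-.138,0,-.011]):print(tube(s.x)(n))
b=np.array([ray("top",tC(*q),.014) for q in((485,412),(652,340),(718,488),(550,560))]);print(b,b.mean(0))
print("edges",np.linalg.norm(b-np.roll(b,-1,0),axis=1),np.arctan2(*(b[1]-b[2])[[1,0]]),np.arctan2(*(b[0]-b[3])[[1,0]]))
B=[ray("top",tC(*q),.069) for q in((577,397),(603,460))];print("balls?",B)
H=[ray("top",tC(*q),.072) for q in((527,415),(553,482))];print("hous",H)
Hs=[ray("side",sC(*q),.068) for q in((525,190),(600,195))];print("hous side",Hs)
print("plate side bolts",[ray("side",sC(*q),.014) for q in((678,222),)])
for n,q in dict(spray=(358,296,.225),grease=(364,355,.064),jar=(220,247,.104),tape=(522,283,.06),oil=(368,252,.1)).items():print(n,ray("top",(q[0]*.7,q[1]*.7),q[2]))
E
```

```text
[ 0.6346  0.1585 -0.0516  0.0351] [ 0.5895  1.3206  1.5762  0.0595 -0.7369 -0.6122 -0.8093 -0.0428  0.2551
 -0.8147 -0.1898]
[0.5667 0.162  0.1226]
[0.4973 0.1656 0.1092]
[[ 0.6319 -0.1991  0.014 ]
 [ 0.6595 -0.2621  0.014 ]
 [ 0.6028 -0.2852  0.014 ]
 [ 0.5756 -0.2223  0.014 ]] [ 0.6175 -0.2422  0.014 ]
edges [0.0687 0.0612 0.0685 0.0608] 0.3874413934387707 0.3915748118775764
balls? [array([ 0.6245, -0.2276,  0.069 ]), array([ 0.6015, -0.2364,  0.069 ])]
hous [array([ 0.6172, -0.2094,  0.072 ]), array([ 0.5929, -0.2182,  0.072 ])]
hous side [array([ 0.6157, -0.2078,  0.068 ]), array([ 0.5929, -0.2184,  0.068 ])]
plate side bolts [array([ 0.6004, -0.2831,  0.014 ])]
spray [ 0.5426 -0.0309  0.225 ]
grease [ 0.4515 -0.0332  0.064 ]
jar [0.6681 0.261  0.104 ]
tape [ 0.6022 -0.3611  0.06  ]
oil [ 0.6583 -0.0412  0.1   ]
```

{"method": "move_arm", "body": {"motion": [[1,0,0,-4,0.112],[1,0,0,-4,0.112],[1,0,0,-4,0.113],[1,1.78,-4,0,0],[1,1.78,-4,0,0],[1,1.78,-4,0,0],[1,1.78,-4,0,0],[1,1.78,-4,0,0],[1,1.78,-4,0,0],[1,1.78,-4,0,0]]}}

```text
time: 1.1
tcp_pos: [0.3227, -0.348, 0.3178]
ee_rot: [1.0, -0.025, -0.0, -0.0]
force: [1.0, -0.0, 0.2]
finger_gap: 0.0002
gripper_force: 0.0
```

{"method": "move_arm", "body": {"motion": [[1,1.78,-4,0,0],[1,1.78,-4,0,0],[1,1.78,-4,0,0],[1,1.78,-4,0,0],[1,1.78,-4,0,0],[1,1.78,-4,0,0],[1,1.78,-4,0,0],[1,1.78,-4,0,0],[1,1.78,-4,0,0]]}}

```text
time: 2.0
tcp_pos: [0.5006, 0.003, 0.3178]
ee_rot: [1.0, -0.025, -0.0, 0.0]
force: [0.3, -0.7, -0.0]
finger_gap: -0.0
gripper_force: 0.0
```

```bash
cat >> h.py <<'E'
def go(s,x,y,z,yaw):
    M=R.from_quat(s["ee_rot"]);ax=M.as_matrix();cy=np.arctan2(ax[1,0],ax[0,0])
    dyaw=-(yaw-cy)
    print("t",s["time"],"tcp",s["tcp_pos"],"yaw",cy,"tilt",ax[2],"q",s["qpos"],"F",s["force"],"gap",s["finger_gap"])
    print("shift cm (tool now)",ax.T@(np.array([x,y,z])-s["tcp_pos"])*100,"turn",dyaw)
E
python3 -c "
from h import *
from station import env
go(env.get_state(),.580,.1613,.20,-.05)"
```

```text
t 2.0 tcp [0.5006 0.003  0.3178] yaw -0.05039871770371337 tilt [-0.0006  0.0002 -1.    ] q [ 0.1375  0.2868 -0.2537  1.6381  0.0756  1.227  -1.753 ] F [ 0.3217 -0.7409 -0.0209] gap -2.5145547594962773e-05
shift cm (tool now) [  7.1369 -16.2128  11.7762] turn -0.0003987177037133652
```

{"method": "move_arm", "body": {"motion": [[1,1.78,-4.05,0,0],[1,1.78,-4.05,0,0],[1,1.78,-4.05,0,0],[1,1.78,-4.05,0,0],[1,0,0,4,0],[1,0,0,4,0],[1,0,0,4,0],[1,0,0,3.7,0],[1,0,0,0,0]]}}

```text
time: 2.9
tcp_pos: [0.5752, 0.1577, 0.1553]
ee_rot: [1.0, -0.025, -0.006, 0.002]
force: [-0.6, -0.9, 0.4]
finger_gap: 0.0002
gripper_force: 0.0
```

{"method": "move_arm", "body": {"motion": [[1,0,0,0.6,0],[1,0,0,0.4,0],[1,0,0,0.4,0],[1,0,0,0.4,0],[1,0,0,0.3,0],[1,0,0,0.3,0],[1,0,0,0,0]]}}

```text
time: 3.6
tcp_pos: [0.5794, 0.1596, 0.1368]
ee_rot: [1.0, -0.025, -0.0, 0.0]
force: [-0.9, -0.2, -0.7]
finger_gap: 0.0002
gripper_force: 0.0
```

```bash
python3 - <<'E'
from h import *
from station import env
import cv2
go(env.get_state(),.580,.1613,.132,-.05)
d=env.snapshot("side")["color"];cv2.imwrite("pics/s2.png",cv2.resize(d[200:320,140:300],(800,600),interpolation=cv2.INTER_CUBIC))
E
```

```text
t 3.6 tcp [0.5794 0.1596 0.1368] yaw -0.05018598222961482 tilt [-0.0007  0.0002 -1.    ] q [-0.144   0.6132 -0.2625  1.6428  0.19    0.9114 -2.0987] F [-0.9239 -0.2086 -0.669 ] gap 0.00020825002046644822
shift cm (tool now) [ 0.0515 -0.172   0.4811] turn -0.00018598222961481448
```

View pics/s2.png

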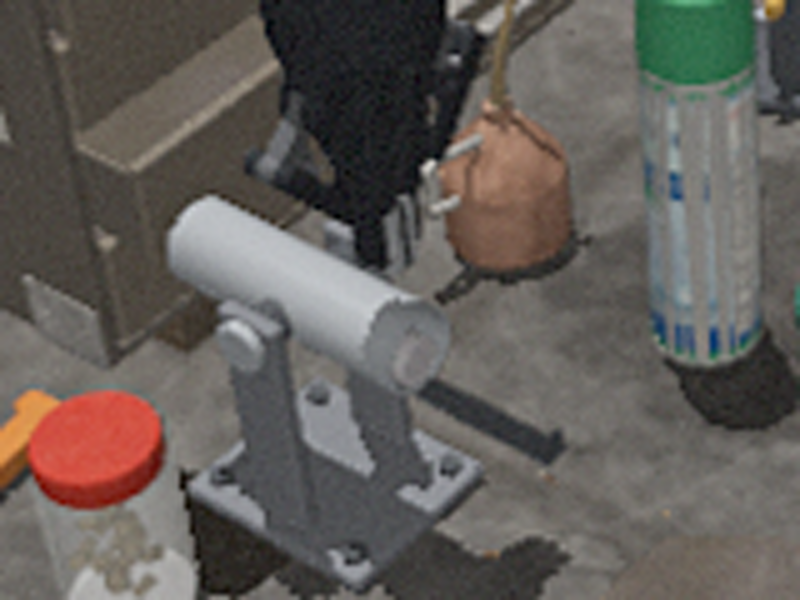

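```bash
python3 - <<'E'
from h import *
for P in ([.5794,.1596,.1368],[.5794,.1387,.126],[.5667,.162,.1226],[.5794,.1613,.144],[.557,.162,.204]):
    print(P,(proj("side",P)-[139.9,199.9])*5)
E
```

```text
[0.5794, 0.1596, 0.1368] [394.9163 314.7947]
[0.5794, 0.1387, 0.126] [426.8038 305.728 ]
[0.5667, 0.162, 0.1226] [417.2935 352.1245]
[0.5794, 0.1613, 0.144] [390.8041 304.8447]
[0.557, 0.162, 0.204] [416.9221 218.3654]
```

The tip seems to vanish behind the tube, and the tube hasn't tipped visibly. I'll compare this with the start picture and the wrist view.

```bash
python3 - <<'E'
from h import *
from station import env
import cv2
a=C["side"]["color"][220:310,160:280];b=env.snapshot("side")["color"][220:310,160:280]
w=env.snapshot("wrist");t=env.snapshot("top")["color"][150:240,130:250]
print(w["K"],w["mount"])
f=lambda i:cv2.resize(i,(400,300),interpolation=cv2.INTER_CUBIC)
cv2.imwrite("pics/cmp.png",np.vstack([np.hstack([f(a),f(b)]),np.hstack([f(t),f(w["color"])])]))
E
```

```text
[[325.1923   0.     282.3641]
 [  0.     325.1923 208.3737]
 [  0.       0.       1.    ]] [[-0.0008 -0.959  -0.2834  0.073 ]
 [ 1.     -0.0012  0.0013 -0.001 ]
 [-0.0016 -0.2834  0.959  -0.1757]
 [ 0.      0.      0.      1.    ]]
```

View pics/cmp.png

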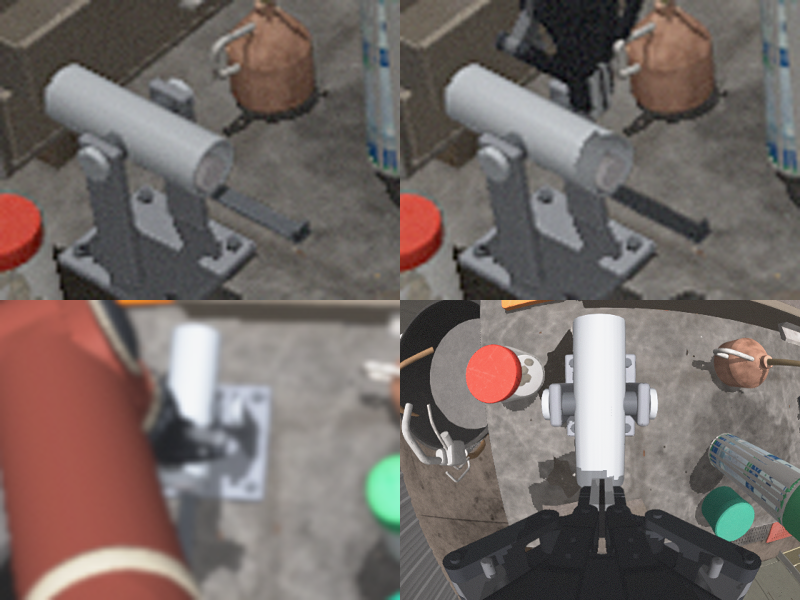

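The tube is unmoved. The fingers sit centred over it near the mouth, and their silver tips blend in with the tube. I'll keep pressing.

{"method": "move_arm", "body": {"motion": [[1,0,0,0.3,0],[1,0,0,0.3,0],[1,0,0,0,0]]}}

```text
time: 4.1
tcp_pos: [0.5792, 0.1595, 0.1305]
ee_rot: [1.0, -0.025, -0.001, 0.0]
force: [-0.2, 0.1, 0.1]
finger_gap: -0.0003
gripper_force: 0.0
```

```bash
cat >> h.py <<'E'
def wproj(w,s,P):
    M=w["mount"];Rt=R.from_quat(s["ee_rot"]).as_matrix()
    p=((np.asarray(P)-s["tcp_pos"])@Rt-M[:3,3])@M[:3,:3]
    r=np.linalg.norm(p[...,:2],axis=-1,keepdims=True);th=np.arctan2(r,p[...,2:])
    return np.array([w["K"][0,2],w["K"][1,2]])+w["K"][0,0]*th*p[...,:2]/np.maximum(r,1e-9)
E
python3 - <<'E'
from h import *
from station import env
import cv2
s=env.get_state();w=env.snapshot("wrist");b=env.snapshot("side")["color"]
p=np.array([.6346,.1585,.125]);d=np.array([.99867,-.0516,0])
for a,z in((-.068,.021),(.068,.021),(0,.021),(-.068,0)):print(a,z,wproj(w,s,p+d*a+[0,0,z]))
np.savez("w1.npz",K=w["K"],mount=w["mount"],color=w["color"],tcp_pos=s["tcp_pos"],ee_rot=s["ee_rot"])
f=lambda i:cv2.resize(i,(400,600),interpolation=cv2.INTER_CUBIC)
cv2.imwrite("pics/w1.png",np.hstack([f(w["color"][140:290,230:330]),f(b[225:285,190:230])]))
E
```

```text
-0.068 0.021 [280.5751 274.6321]
0.068 0.021 [280.5221  15.9131]
0 0.021 [280.4482 150.7146]
-0.068 0 [280.6777 258.5241]
```

View pics/w1.png

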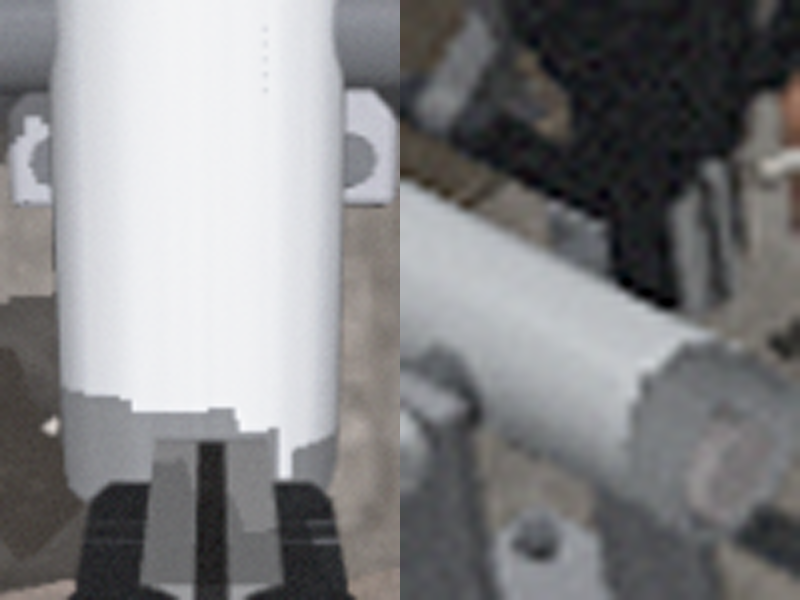

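{"method": "move_arm", "body": {"motion": [[1,0,0,0.3,0],[1,0,0,0.3,0],[1,0,0,0,0]]}}

```text
time: 4.5
tcp_pos: [0.5792, 0.1595, 0.1245]
ee_rot: [1.0, -0.025, -0.001, 0.0]
force: [-0.8, 1.0, -0.5]
finger_gap: -0.0002
gripper_force: 0.0
```

```bash
python3 - <<'E'
from h import *
from station import env
import cv2
b=env.snapshot("side")["color"];a=C["side"]["color"]
for n,(x,y,w,h) in dict(lip=(240,282,18,14),far=(172,236,20,20),base=(176,285,20,20)).items():
    r=cv2.matchTemplate(b[y-25:y+h+25,x-25:x+w+25],a[y:y+h,x:x+w],cv2.TM_CCOEFF_NORMED);_,m,_,l=cv2.minMaxLoc(r);print(n,m,np.array(l)-25)
cv2.imwrite("pics/s3.png",np.vstack([cv2.resize(b[215:290,170:270],(800,600),interpolation=cv2.INTER_CUBIC)]))
E
```

```text
lip 0.6241645812988281 [ 0 -1]
far 0.9956256151199341 [0 0]
base 0.9923620820045471 [0 0]
```

View pics/s3.png

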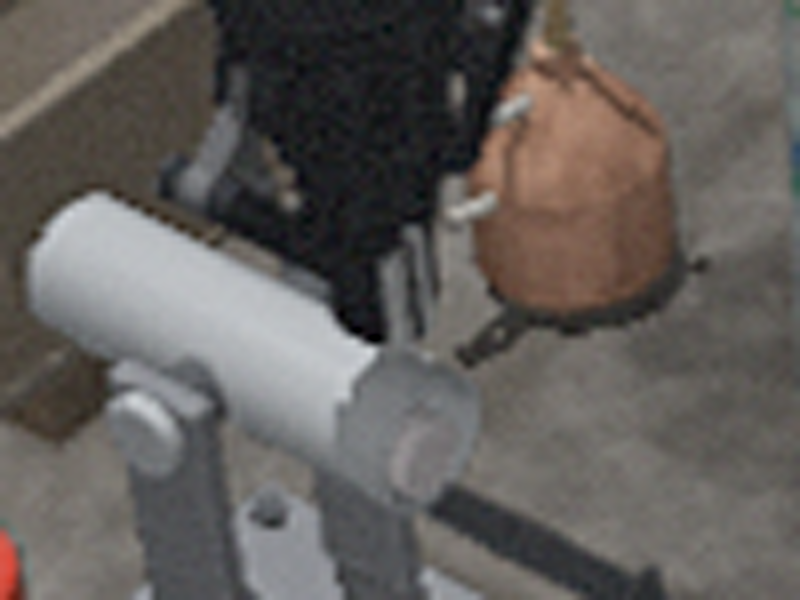

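{"method": "move_arm", "body": {"motion": [[1,0,0,0.3,0],[1,0,0,0.3,0],[1,0,0,0,0]]}}

```text
time: 4.85
tcp_pos: [0.5792, 0.1596, 0.1185]
ee_rot: [1.0, -0.025, -0.001, 0.0]
force: [0.8, 0.2, 0.4]
finger_gap: 0.0001
gripper_force: 0.0
```

{"method": "move_arm", "body": {"motion": [[1,0,0,0.3,0],[1,0,0,0.2,0],[1,0,0,0,0]]}}

```text
time: 5.15
tcp_pos: [0.5794, 0.1596, 0.1138]
ee_rot: [1.0, -0.025, -0.0, 0.0]
force: [-0.0, -0.3, 0.2]
finger_gap: 0.0002
gripper_force: 0.0
```

{"method": "move_arm", "body": {"motion": [[1,0,0,0.2,0],[1,0,0,0.2,0],[1,0,0,0,0]]}}

```text
time: 5.45
tcp_pos: [0.5795, 0.1599, 0.111]
ee_rot: [1.0, -0.025, 0.0, -0.0]
force: [-1.6, -0.2, 4.0]
finger_gap: -0.0
gripper_force: 2.3
```

```bash
python3 - <<'E'
from h import *
from station import env
import cv2
s=env.get_state();go(s,.5794,.16,.1,-.05);print(s["wrist_torque"],s["effort"])
b=env.snapshot("side")["color"];a=C["side"]["color"];w=env.snapshot("wrist");t=env.snapshot("top")["color"]
for n,(x,y,w_,h) in dict(lip=(240,282,18,14),far=(172,236,20,20)).items():
    r=cv2.matchTemplate(b[y-25:y+h+25,x-25:x+w_+25],a[y:y+h,x:x+w_],cv2.TM_CCOEFF_NORMED);_,m,_,l=cv2.minMaxLoc(r);print(n,m,np.array(l)-25)
for z in(.11,.13,.15):print(z,(proj("side",[.5794,.1596,z])-[170,215])*[8,8], proj("top",[.5794,.1596,z]))
cv2.imwrite("pics/s4.png",np.hstack([cv2.resize(b[215:290,190:240],(400,600),interpolation=cv2.INTER_CUBIC),cv2.resize(w["color"][140:290,230:330],(400,600))]))
cv2.imwrite("pics/t4_raw.png",t);cv2.imwrite("pics/s4_raw.png",b);cv2.imwrite("pics/w4_raw.png",w["color"])
E
```

```text
t 5.45 tcp [0.5795 0.1599 0.111 ] yaw -0.050139416622077916 tilt [ 0. -0. -1.] q [-0.1493  0.6431 -0.2548  1.6695  0.2018  0.8548 -2.1093] F [-1.5971 -0.1658  4.0274] gap -1.6671574576706282e-05
shift cm (tool now) [-0.0084 -0.0142  1.1022] turn -0.00013941662207791333
[-0.0708  0.3553  0.0355] [  0.0179 -42.2236  -2.2386 -13.9431   0.1067  -0.5193  -0.0005]
lip 0.6460971236228943 [0 0]
far 0.9559674263000488 [0 0]
0.11 [400.7691 454.0812] [186.9218 202.242 ]
0.13 [393.5548 401.1365] [185.3127 200.7995]
0.15 [386.1816 347.0256] [183.6461 199.3054]
```

View pics/s4.png

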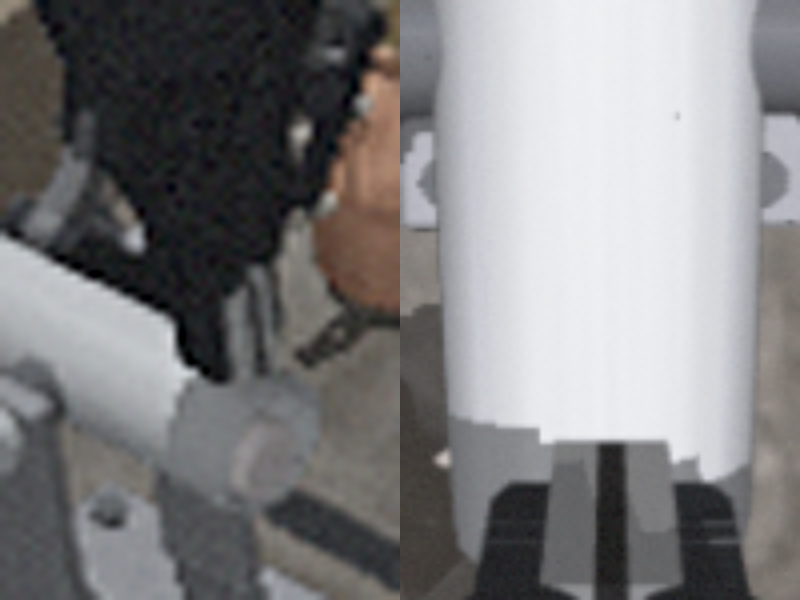

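Contact came at a reported z of about 0.112, with 4 N. That means the true tip sits about 30 mm above the reported TCP, and I'll allow for that. Next I tip the tube.

{"method": "move_arm", "body": {"motion": [[1,0,0,0.3,0],[1,0,0,0.3,0],[1,0,0,0.3,0],[1,0,0,0.3,0],[1,0,0,0,0]]}}

```text
time: 6.1
tcp_pos: [0.5771, 0.1602, 0.0984]
ee_rot: [1.0, -0.025, -0.002, 0.0]
force: [-4.3, 0.7, 5.8]
finger_gap: 0.0004
gripper_force: 3.5
```

```bash
cat > lip.py <<'E'
from h import *
from station import env
import cv2
def tubep(q,tip,x=.6346,y=.1585,yaw=-.0516):
    return np.array([x,y,.125])+(R.from_euler('z',yaw)*R.from_euler('y',-tip)).apply(q)
b=env.snapshot("side")["color"];a=C["side"]["color"]
cv2.imwrite("pics/last_side.png",b)
x,y,w,h=172,236,20,20
r=cv2.matchTemplate(b[y-30:y+h+30,x-30:x+w+30],a[y:y+h,x:x+w],cv2.TM_CCOEFF_NORMED);_,m,_,l=cv2.minMaxLoc(r);print("far end shift",m,np.array(l)-30)
p0=proj("side",tubep([.068,0,0],.035))
for t in np.arange(-.15,.37,.05):print(round(t,2),proj("side",tubep([.068,0,0],t))-p0)
E
python3 lip.py
```

```text
far end shift 0.954261064529419 [ 0 -4]
-0.15 [1.0188 4.2021]
-0.1 [0.6758 3.0402]
-0.05 [0.3825 1.8962]
0.0 [0.1396 0.7728]
0.05 [-0.0521 -0.3275]
0.1 [-0.1917 -1.4018]
0.15 [-0.2787 -2.4477]
0.2 [-0.3125 -3.4623]
0.25 [-0.2928 -4.4433]
0.3 [-0.2194 -5.3881]
0.35 [-0.0919 -6.2941]
```

{"method": "move_arm", "body": {"motion": [[1,0,0,0.3,0],[1,0,0,0.2,0],[1,0,0,0,0],[1,0,0,0,0],[1,0,0,0,0]]}}

```text
time: 6.65
tcp_pos: [0.5779, 0.1604, 0.0949]
ee_rot: [1.0, -0.025, -0.001, 0.0]
force: [-6.2, -1.5, 11.9]
finger_gap: 0.0
gripper_force: 6.6
```

```bash
python3 lip.py|head -1; python3 - <<'E'
import cv2,numpy as np
from station import env
b=cv2.imread("pics/last_side.png");w=env.snapshot("wrist")["color"]
f=lambda i:cv2.resize(i,(400,300),interpolation=cv2.INTER_CUBIC)
cv2.imwrite("pics/s5.png",np.hstack([f(b[225:300,165:265]),f(w)]))
E
```

```text
far end shift 0.9222633242607117 [ 0 -5]
```

View pics/s5.png

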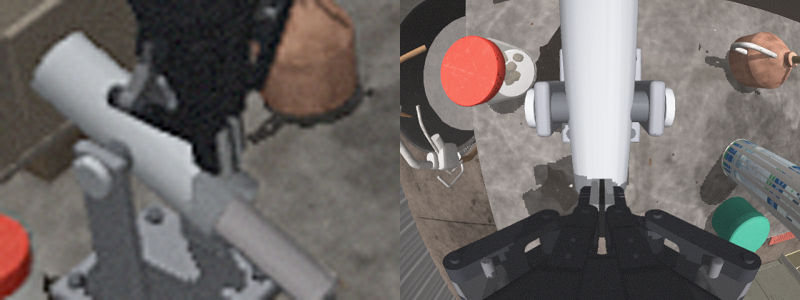

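The side crop shows the bar out on the tongue against the lip, its end at about (325,280). The wrist view shows the pivot hub centred at (600,108), the jar lid at (472,70) and the tin lid at (740,222). I'll use these to find the arm's offset.

```bash
cat > /tmp/o.py <<'E'
from h import *
from station import env
s=dict(env.get_state());w=dict(np.load("w1.npz"))
u=lambda a,b:np.array([(a-400)/.7143,b/.7143])
P=np.array([[.6346,.1585,.125],[.6681,.261,.104],[.4515,-.0332,.064]]);Q=np.array([u(600,108),u(472,70),u(740,222)])
def res(o):
    t=dict(s);t["tcp_pos"]=s["tcp_pos"]+o;return (wproj(w,t,P)-Q).ravel()
print(res(np.zeros(3)));r=least_squares(res,[0,0,0]);print(r.x,r.fun)
E
python3 /tmp/o.py
```

```text
[ 2.0856  0.1748 -3.8406  6.1373 14.2679 25.0895]
[-0.002  -0.0037  0.0211] [-5.3124 -8.0648  8.3085  3.9044  2.0369 12.1585]
```

{"method": "move_arm", "body": {"motion": [[1,0,0,-1,0],[0,0,0,-3,0],[-1,0,0,-5,0],[-1,-3,0,-3,0],[-1,-3,0,0,0],[-1,0,0,0,0]]}}

```text
time: 7.35
tcp_pos: [0.5166, 0.1639, 0.2147]
ee_rot: [1.0, -0.023, -0.0, -0.0]
force: [0.4, -0.1, 0.5]
finger_gap: 0.0726
gripper_force: 0.0
```

{"method": "move_arm", "body": {"motion": [[-1,0.3,0,3,0],[-1,0,0,4,0],[-1,0,0,4,0],[-1,0,0,2.5,0],[-1,0,0,1,0],[-1,0,0,0,0]]}}

```text
time: 7.95
tcp_pos: [0.5225, 0.1622, 0.0668]
ee_rot: [1.0, -0.025, -0.001, 0.0]
force: [0.7, -0.4, -0.2]
finger_gap: 0.0855
gripper_force: 0.0
```

```bash
python3 - <<'E'
from lip import *
s=env.get_state();go(s,.52,.1644,.035,-.05)
b=b.astype(int)
w=env.snapshot("wrist");cv2.imwrite("pics/w6.png",w["color"]);
# bar colour profile under the fingers: wrist columns across rows
g=cv2.cvtColor(w["color"],cv2.COLOR_BGR2GRAY)
for v in(170,190,205,220,235,250):print(v,g[v,200:364:4])
E
```

```text
far end shift 0.9581243991851807 [ 1 -5]
-0.15 [1.0188 4.2021]
-0.1 [0.6758 3.0402]
-0.05 [0.3825 1.8962]
0.0 [0.1396 0.7728]
0.05 [-0.0521 -0.3275]
0.1 [-0.1917 -1.4018]
0.15 [-0.2787 -2.4477]
0.2 [-0.3125 -3.4623]
0.25 [-0.2928 -4.4433]
0.3 [-0.2194 -5.3881]
0.35 [-0.0919 -6.2941]
t 8.0 tcp [0.5234 0.1627 0.0682] yaw -0.050363787313894987 tilt [ 0.0004 -0.0002 -1.    ] q [-0.185   0.6335 -0.241   1.859   0.2279  0.6753 -2.1807] F [ 0.5981 -0.1189  0.6388] gap 0.08552464329747482
shift cm (tool now) [-0.3529 -0.1505  3.3187] turn -0.00036378731389498375
170 [166 153 138 137 136 146 147 147 131 164 189 196 204 213 221 227 226 225
 228 226 229 227 229 230 229 228 222 217 209 202 180 162 145 147 134 130
 125 112 117 122  99]
190 [ 59  65  60  73  67  70 152 154 136 142 144 142 145 206 220 224 223 225
 225 225 229 228 229 226 228 224 221 156 133 147 162 151 145 140 132 129
 135 127 132 124 116]
205 [ 58  66  62  64  64  66  64 118 126 135 138 148 152  93 118 199 224 234
 237 241 243 239 239 237 227 208 130 137 152 159 152 142 130 125 128 125
 140 132 125 117 120]
220 [ 70  66  83  69  66  67  68  67  66  84 133 110 134 143  91 194 220 233
 237 241 244 239 240 236 226 201 124 137 149 161 150 147 141 139 131 116
 133 132 123 117 117]
235 [ 77  70  71  68  63  64  64  67  66  67  65  68  77  75  82 186 218 232
 237 241 244 239 240 235 222 184  74  78  78  74  89  86  83  83  69  67
  77  92 124 118 123]
250 [ 82  85  86  83  71  64  65  60  83  82  78  79  88  90  86 121 144 153
 157 168 171 240 240 235 220 159  82 145 131  76  70  74  68  74  75  79
  75 126 119 109 115]
```

The wrist picture shows the bar centred at column 281, about 45 px wide, between the open fingers. I'll go down and grip it.

{"method": "move_arm", "body": {"motion": [[-1,-0.3,0.15,1.2,0],[-1,0,0,1.2,0],[-1,0,0,0.8,0],[-1,0,0,0,0]]}}

```text
time: 8.45
tcp_pos: [0.5193, 0.1611, 0.0355]
ee_rot: [1.0, -0.025, -0.001, 0.0]
force: [-0.1, -0.1, 0.7]
finger_gap: 0.0854
gripper_force: 0.0
```

{"method": "move_arm", "body": {"motion": [[1,0,0,0,0],[1,0,0,0,0],[1,0,0,0,0],[1,0,0,0,0],[1,0,0,0,0],[1,0,0,0,0]], "grip_force": 40}}

```text
time: 9.05
tcp_pos: [0.5196, 0.1616, 0.0365]
ee_rot: [1.0, -0.025, 0.0, -0.0]
force: [-1.2, 0.1, 2.5]
finger_gap: 0.0225
gripper_force: 39.5
```

Gap 22.5 mm and an upward reaction suggest the pads sit a bit high. I'll open, go 9 mm lower and regrip.

{"method": "move_arm", "body": {"motion": [[-0.2,0,0,0,0],[-0.2,0,0,0,0],[-0.2,0,0.2,0.5,0],[-0.2,0,0,0.4,0],[1,0,0,0,0],[1,0,0,0,0],[1,0,0,0,0],[1,0,0,0,0],[1,0,0,0,0]]}}

```text
time: 9.95
tcp_pos: [0.5194, 0.1603, 0.0273]
ee_rot: [1.0, -0.024, 0.0, -0.001]
force: [-1.0, 3.1, -1.0]
finger_gap: 0.0225
gripper_force: 39.2
```

{"method": "move_arm", "body": {"motion": [[1,0,-0.15,-0.4,0],[1,0,0,-0.5,0],[1,0,0,-0.5,0],[1,0,0,-0.5,0],[1,0,0,0,0]], "grip_force": 60}}

```text
time: 10.45
tcp_pos: [0.5201, 0.1612, 0.0468]
ee_rot: [1.0, -0.025, 0.001, -0.001]
force: [0.4, 1.9, -3.5]
finger_gap: 0.0218
gripper_force: 59.0
```

```bash
python3 lip.py|head -1
```

```text
far end shift 0.9553163051605225 [ 1 -5]
```

{"method": "move_arm", "body": {"motion": [[1,0,0,-0.5,0],[1,0,0,-0.5,0],[1,0,0,-0.5,0],[1,0,0,0,0]]}}

```text
time: 10.9
tcp_pos: [0.5196, 0.1615, 0.0618]
ee_rot: [1.0, -0.025, 0.0, -0.0]
force: [-0.6, 3.1, -3.6]
finger_gap: 0.0222
gripper_force: 59.0
```

```bash
python3 lip.py|head -1
```

```text
far end shift 0.959562361240387 [ 0 -4]
```

{"method": "move_arm", "body": {"motion": [[1,-0.5,0,0.1,0],[1,-1,0,0,0],[1,-1,0,0,0],[1,-1.2,0,0,0],[1,-1.2,0,0,0],[1,-1.2,0,0,0],[1,-1.2,0,0,0],[1,-1.2,0,0,0],[1,0,0,0,0]]}}

```text
time: 11.85
tcp_pos: [0.4322, 0.1645, 0.0602]
ee_rot: [1.0, -0.025, -0.001, 0.001]
force: [-0.1, -0.2, -2.3]
finger_gap: 0.0219
gripper_force: 59.0
```

```bash
python3 lip.py|head -1; python3 - <<'E'
from h import *
from station import env
import cv2
go(env.get_state(),.43,.16,.06,-.05)
b=cv2.imread("pics/last_side.png");w=env.snapshot("wrist")["color"];t=env.snapshot("top")["color"]
f=lambda i:cv2.resize(i,(400,300),interpolation=cv2.INTER_CUBIC)
cv2.imwrite("pics/s7.png",np.hstack([f(b[225:330,165:305]),f(w)]))
g=cv2.cvtColor(w,cv2.COLOR_BGR2GRAY)
print(g[0:290:6,281],g[180,200:364:4],g[100,200:364:4])
E
```

```text
far end shift 0.9593716263771057 [ 0 -4]
t 11.9 tcp [0.434  0.1648 0.0603] yaw -0.04965324955702899 tilt [-0.0002  0.0006 -1.    ] q [-0.2552  0.5536 -0.2237  2.0915  0.2376  0.5204 -2.274 ] F [ 0.8979  0.5513 -2.2468] gap 0.02171684944559285
shift cm (tool now) [-0.3741  0.4942  0.035 ] turn 0.00034675044297101387
[ 92 245 245 246 246 246 246 246 246 246 246 246 246 246 246 246 246 246
 246 246 246 246 245 245 245 245 245 245 245 245 245 245 245 245 245 245
 245 245 245 245 245 245 245 245 246 164 166 164 162] [119 120 114 118 124 120 125 125 123 116 111 131 122  85 184 216 228 235
 242 243 245 245 243 240 239 236 226 209 125 126 115 115 122 118 115 118
 118 117 115 115 114] [ 66  59  60  62  54  62  67 119 122  88 130 132  77 133 188 208 230 236
 242 244 246 245 244 241 242 239 231 219 166 140 136 142 148 146 129 118
 124 123 114 102 103]
```

{"method": "move_arm", "body": {"motion": [[1,0,0,-2,0],[1,0,0,-4.5,0],[1,0,0,-4.5,0],[1,0,0,-4.5,0],[1,0,0,-4.5,0],[1,0,0,-1.5,0],[1,1.45,2,0,0],[1,1.45,3.5,0,0],[1,1.45,3.8,0,0],[1,1.45,3.8,0,0]]}}

```text
time: 13.0
tcp_pos: [0.4868, 0.0295, 0.2753]
ee_rot: [1.0, -0.025, 0.0, 0.0]
force: [0.8, 0.0, -2.1]
finger_gap: 0.022
gripper_force: 59.2
```

{"method": "move_arm", "body": {"motion": [[1,1.45,3.8,0,0],[1,1.45,3.8,0,0],[1,1.45,3.8,0,0],[1,1.45,3.8,0,0],[1,1.45,3.8,0,0],[1,1.45,3.8,0,0],[1,1,2,0,0],[1,0,0,0,-0.14],[1,0,0,0,-0.15],[1,0,0,0,-0.15]]}}

```text
time: 14.0
tcp_pos: [0.5705, -0.2223, 0.2745]
ee_rot: [0.981, 0.196, -0.0, -0.0]
force: [0.7, 0.0, -2.4]
finger_gap: 0.0218
gripper_force: 59.1
```

```bash
python3 - <<'E'
from h import *
from station import env
import cv2
go(env.get_state(),.572,-.261,.2,.39)
s=env.get_state();w=env.snapshot("wrist");t=env.snapshot("top")["color"];b=env.snapshot("side")["color"];w=dict(w);c=w["color"]
cv2.imwrite("pics/w8.png",c)
print(wproj(w,s,np.array([[.6175,-.2425,.062]])))
f=lambda i:cv2.resize(i,(400,300),interpolation=cv2.INTER_CUBIC)
g=cv2.cvtColor(c,cv2.COLOR_BGR2GRAY)
print(g[0:290:6,281]);
for v in (20,60,100,140,180):print(v,g[v,220:344:4])
cv2.imwrite("pics/v8.png",np.vstack([np.hstack([cv2.resize(c,(400,300)),cv2.resize(c[0:210,170:380],(400,300))]),np.hstack([f(t[150:240,264:384]),f(b[140:245,230:370])])]))
E
```

```text
t 14.0 tcp [ 0.5705 -0.2223  0.2745] yaw 0.39457822209667365 tilt [-0.0007 -0.0003 -1.    ] q [ 0.4972  0.5079 -0.2707  1.414   0.1382  1.239  -0.9624] F [ 0.695   0.0152 -2.4327] gap 0.021778975873847535
shift cm (tool now) [-1.3435  3.6351  7.4497] turn 0.004578222096673634
[[313.1492 146.2811]]
[128 243 243 243 244 243 244 244 244 244 244 244 244 244 244 244 244 244
 244 244 243 244 244 244 243 243 243 243 243 243 243 243 243 243 242 243
 243 243 243 242 242 242 242 241 153 150 152 150 156]
20 [189 175 191 147  92  98  92  70 123 164 183 213 226 231 236 241 243 239
 238 239 234 226 215 174 124 119 116 114 113 114 113]
60 [104 100 108 111 113 108 103 113 125 168 189 216 229 233 238 243 244 241
 238 237 236 226 216 178 118 121  54  70  68 155  61]
100 [ 99  99 115 121 130 118 111 112 113 170 192 218 228 234 239 237 244 240
 237 237 237 227 217 168 105 106 117 105 108 114 113]
140 [113  97  59  63  56  57  85 102 103 170 193 217 227 235 240 243 244 240
 237 236 235 225 211 149 118  83  46 119 116 118 113]
180 [101 109  85  53  56  67  60 125 105 163 197 215 226 235 238 241 243 238
 236 234 232 222 207 124 126 128 125 125 124 114 107]
```

```bash
cat > bar.py <<'E'
from h import *
from station import env
import cv2
s=dict(env.get_state());s["tcp_pos"]=np.zeros(3);s["ee_rot"]=[0,0,0,1]
w=dict(env.snapshot("wrist"));g=cv2.cvtColor(w["color"],cv2.COLOR_BGR2GRAY).astype(float)
def edge(l,c,th=155):  # from centre outward
    L=c
    while l[L]>th:L-=1
    Rr=c
    while l[Rr]>th:Rr+=1
    return L+(th-l[L])/(l[L+1]-l[L]),Rr-(th-l[Rr])/(l[Rr-1]-l[Rr])
rows=[30,60,90,120,150,180];E=[edge(g[v],284) for v in rows]
col=g[:,276:292].mean(1);print("end col",col[:10]);vend=np.argmax(col>190)-(col[np.argmax(col>190)]-190)/40
cam=w["mount"][:3,3]
def pix(x,z0,p,side):
    # tangent point of cylinder seen from camera, tool frame (z down)
    ax=np.array([x,0,z0-p*(x)]);d=np.linalg.norm((cam-ax)[1:]);a=np.arccos(.012/d)
    n=np.array([0,side*np.sin(a),-np.cos(a)]);return wproj(w,s,ax+.012*n)
def res(q):
    z0,p,y0,xe=q;r=[]
    for v,(l,rr) in zip(rows,E):
        xs=np.linspace(-.02,.12,60)
        for sd in(-1,1):
            P=np.array([pix(x,z0,p,sd) for x in xs]);o=np.argsort(P[:,1]);u=np.interp(v,P[o,1],P[o,0])
            r.append(u+y0-(l if P[0,0]<284 else rr))
    e=wproj(w,s,np.array([xe,0,z0-p*xe-.012]));r.append(e[1]-vend);return np.array(r)
q=least_squares(res,[-.03,0,0,.11],diff_step=1e-3,x_scale=[.01,.05,1,.01]);print("z0(tool,down+) pitch_up y0px xend",q.x,"res",q.fun)
print("mid x",q.x[3]-.065)
E
python3 bar.py
```

```text
end col [121.875  179.125  240.125  240.5625 240.1875 240.125  239.75   240.
 240.1875 238.875 ]
z0(tool,down+) pitch_up y0px xend [-0.0391 -0.0037  0.1313  0.1191] res [-0.8361 -0.4337 -0.1451 -0.247   0.2013 -0.1246  0.3253  0.0775  0.1238
  0.2413  0.3259  0.4913 -0.    ]
mid x 0.05410784157823034
```

View pics/v8.png

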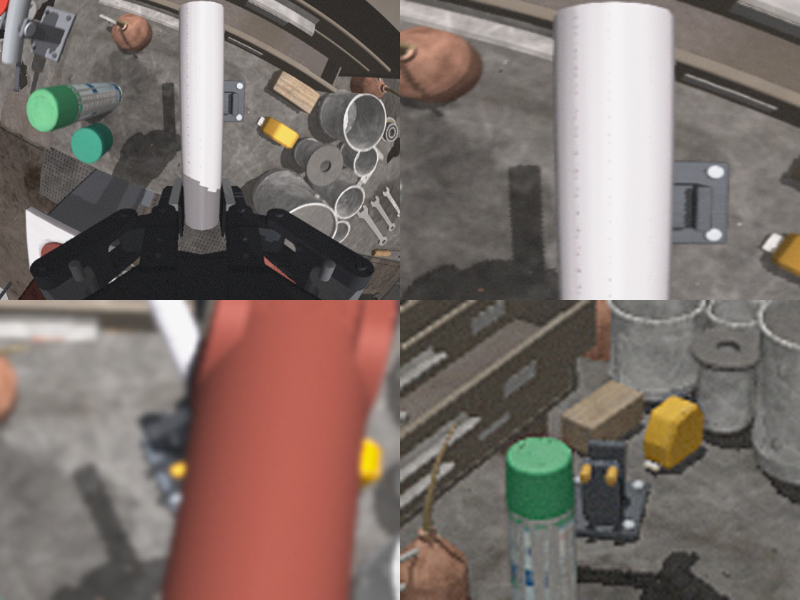

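```bash
python3 - <<'E'
from h import *
t=np.array([.5705,-.2223,.2745]);d=np.array([np.cos(.3946),np.sin(.3946),0])
for dz in(.039,.056):
    for x in(-.011,.054,.119):
        P=t+d*x+[0,0,dz];print(dz,x,"side panel",(proj("side",P)-[230,140])*400/140,"top panel",(proj("top",P)-[264,150])*400/120)
s=dict(np.load("w1.npz"));s["tcp_pos"]=t;s["ee_rot"]=R.from_euler('xz',[np.pi,.3946]).as_quat()
H=[[.6172,-.2094,.072],[.5929,-.2182,.072],[.6319,-.1991,.014],[.6595,-.2621,.014],[.6028,-.2852,.014],[.5756,-.2223,.014]]
for o in(0,.01,.02):
    s["tcp_pos"]=t+[0,0,o];print(o,(wproj(s,s,np.array(H))*[400/560,300/420]).round(1).tolist())
E
```

```text
0.039 -0.011 side panel [247.4485 -51.5299] top panel [225.4295 141.8095]
0.039 0.054 side panel [173.0565 -56.369 ] top panel [188.1053  59.499 ]
0.039 0.119 side panel [ 99.8404 -61.1315] top panel [151.6744 -20.8416]
0.056 -0.011 side panel [247.7768 -69.6353] top panel [228.6412 136.2247]
0.056 0.054 side panel [172.7647 -74.3691] top panel [190.606   52.5024]
0.056 0.119 side panel [ 98.948  -79.0275] top panel [153.4973 -29.1805]
0 [[205.7, 97.4], [204.9, 113.1], [203.0, 86.1], [239.8, 85.9], [238.8, 117.9], [202.9, 118.2]]
0.01 [[205.6, 97.0], [204.8, 112.3], [203.0, 86.0], [238.9, 85.8], [238.0, 117.1], [202.9, 117.4]]
0.02 [[205.5, 96.6], [204.7, 111.6], [203.0, 85.9], [238.1, 85.7], [237.2, 116.4], [202.9, 116.6]]
```

The wrist crop puts the right-hand plate bolts at (715,172) and (713,234). That matches the predicted positions within a millimetre, so x, y and yaw are sound. I'll go over the slot and partway down.

{"method": "move_arm", "body": {"motion": [[1,-0.6,1.2,0,0.005],[1,-0.6,1.2,0,0],[1,-0.6,1.2,0,0],[1,0,0,3,0],[1,0,0,4,0],[1,0,0,4,0],[1,0,0,4,0],[1,0,0,2.5,0],[1,0,0,0,0]]}}

```text
time: 15.1
tcp_pos: [0.5637, -0.2621, 0.0956]
ee_rot: [0.982, 0.19, -0.004, -0.002]
force: [-1.4, -0.7, -2.2]
finger_gap: 0.022
gripper_force: 59.2
```

```bash
cat > bolts.py <<'E'
from h import *
from station import env
import cv2
S=env.get_state();go(S,.5676,-.263,.025,.39)
w=dict(env.snapshot("wrist"));g=cv2.cvtColor(w["color"],cv2.COLOR_BGR2GRAY)
cv2.imwrite("pics/w9.png",w["color"])
B=np.array([[.6319,-.1991,.014],[.6595,-.2621,.014],[.6028,-.2852,.014],[.5756,-.2223,.014]])
for o in(0,.01,.02):
    T=dict(S);T["tcp_pos"]=S["tcp_pos"]+[0,0,o];print(o,wproj(w,T,B).round(1).tolist())
n,lab,st,ce=cv2.connectedComponentsWithStats((g>185).astype(np.uint8))
for i in range(1,n):
    if 20<st[i,4]<1500 and ce[i][1]<330:print(ce[i].round(1),st[i])
E
python3 bolts.py; python3 bar.py
```

```text
t 15.1 tcp [ 0.5637 -0.2621  0.0956] yaw 0.3827512575821015 tilt [-0.0077 -0.0061 -1.    ] q [ 0.5365  0.6923 -0.2313  1.6126  0.1937  0.8692 -0.9583] F [-1.4413 -0.6685 -2.2447] gap 0.02204978361177024
shift cm (tool now) [0.3851 0.2736 7.0602] turn -0.007248742417898524
0 [[240.9, 97.6], [329.1, 95.0], [327.9, 171.4], [243.0, 173.5]]
0.01 [[242.5, 98.1], [327.4, 95.6], [326.4, 169.2], [244.4, 171.2]]
0.02 [[244.0, 98.6], [325.9, 96.2], [324.9, 167.2], [245.8, 169.1]]
[455.  74.] [440  62  30  25 101]
[443.6  83.7] [431  76  24  17 109]
[430.4  89.4] [427  86   9   8  37]
[329.1  94.6] [322  88  15  14 159]
[446.9  99.5] [443  97   9   6  32]
[483.5 115.4] [471 103  27  25 129]
[496.8 108.6] [493 105   9   8  25]
[434.  111.4] [431 109   7   6  25]
[230.6 116.1] [223 112  17   9 132]
[474.1 121.6] [463 113  22  16 101]
[501.3 128.2] [498 125   7   8  32]
[491.7 136.1] [482 129  18  15 103]
[490.7 153.8] [487 150   8   8  22]
[232.2 157.7] [225 154  16   9 131]
[328.4 169.5] [322 163  14  14 148]
[379.4 177.6] [372 168  16  20 165]
[488.4 217.1] [480 216  16   5  21]
end col [121.25   174.875  242.8125 242.3125 241.875  241.75   241.8125 241.8125
 241.875  241.6875]
z0(tool,down+) pitch_up y0px xend [-0.0183  0.2377  0.7051  0.1164] res [-0.4005  1.1686  0.266   0.6265  1.0696  0.2376  1.8656 -0.2597  2.5757
 -0.6931 -5.4155 -1.0407 -0.    ]
mid x 0.051443727287737454
```

{"method": "move_arm", "body": {"motion": [[1,0,0,1,0],[1,0,0,0,0],[1,0,0,0,0]]}}

```text
time: 15.5
tcp_pos: [0.5678, -0.2617, 0.091]
ee_rot: [0.982, 0.191, 0.001, 0.0]
force: [-0.6, -0.0, -1.6]
finger_gap: 0.0222
gripper_force: 59.2
```

```bash
python3 bolts.py|grep -v "^\[4"; python3 bar.py
```

```text
t 15.5 tcp [ 0.5678 -0.2617  0.091 ] yaw 0.38478440160974503 tilt [ 0.0009  0.001  -1.    ] q [ 0.5336  0.6977 -0.2309  1.6171  0.1974  0.8483 -0.9619] F [-0.6006 -0.0238 -1.6481] gap 0.022197482252185586
shift cm (tool now) [-0.0784  0.108   6.5978] turn -0.005215598390254983
0 [[238.3, 103.3], [327.7, 100.8], [326.4, 178.2], [240.3, 180.3]]
0.01 [[239.9, 103.7], [326.0, 101.3], [324.8, 175.9], [241.8, 177.9]]
0.02 [[241.4, 104.1], [324.4, 101.8], [323.3, 173.7], [243.2, 175.6]]
[327.6 100.7] [321  94  15  14 162]
[500.9 118.4] [493 110  17  18  50]
[229.  123.5] [220 119  20  10 158]
[502.6 127.3] [498 122  10  11  21]
[230.3 166. ] [222 162  19   9 152]
[326.7 176.4] [320 170  14  14 149]
[378.  184.6] [370 175  16  20 166]
[556.6 300.3] [553 296   7  10  25]
end col [121.375  171.125  242.4375 242.375  241.6875 241.625  241.5625 241.6875
 241.75   241.8125]
z0(tool,down+) pitch_up y0px xend [-0.0389  0.0131  0.0411  0.1185] res [-0.7562 -0.3747 -0.0358 -0.2206  0.2162 -0.0726  0.091   0.0468  0.2183
  0.2174  0.2625  0.4076  0.    ]
mid x 0.05348431772154198
```

{"method": "move_arm", "body": {"motion": [[1,-0.08,0.1,0.5,-0.005],[1,0,0,1.5,0],[1,0,0,1.5,0],[1,0,0,1,0],[1,0,0,0,0],[1,0,0,0,0]]}}

```text
time: 16.2
tcp_pos: [0.5672, -0.2626, 0.0449]
ee_rot: [0.981, 0.194, -0.0, -0.0]
force: [1.2, -0.0, -1.2]
finger_gap: 0.0221
gripper_force: 59.2
```

```bash
python3 bolts.py|grep -v "^\[4"
```

```text
t 16.2 tcp [ 0.5672 -0.2626  0.0449] yaw 0.38988375890919547 tilt [-0.     -0.0003 -1.    ] q [ 0.5274  0.7567 -0.2176  1.6505  0.2169  0.7584 -0.9716] F [ 1.1656 -0.0267 -1.201 ] gap 0.022085500171933413
shift cm (tool now) [0.0257 0.0532 1.9887] turn -0.00011624109080454748
0 [[228.5, 99.0], [337.7, 96.5], [335.1, 190.6], [231.0, 192.5]]
0.01 [[230.9, 99.7], [335.1, 97.3], [332.8, 187.2], [233.2, 189.1]]
0.02 [[233.1, 100.3], [332.8, 98.0], [330.7, 184.1], [235.2, 185.9]]
[228.9  96.3] [221  88  17  18 223]
[337.5  96.3] [329  88  18  18 242]
[521.2 126.2] [501 105  41  40 234]
[533.9 117.3] [530 112   9  10  34]
[218.2 124. ] [201 118  36  14 405]
[517.9 140.7] [497 121  39  39 268]
[542.5 127.4] [539 122   8  11  26]
[539.3 132.3] [534 126  11  13  24]
[525.6 170.5] [522 166   8  10  28]
[219.8 179.2] [203 173  35  14 404]
[336.7 188.8] [329 180  15  17 170]
[395.5 197.5] [386 186  20  24 231]
[231.4 193.4] [225 191  14   6  69]
[514.4 241.1] [506 239  18   6  33]
```

{"method": "move_arm", "body": {"motion": [[1,0,0,0.4,0],[1,0,0,0.3,0],[1,0,0,0.2,0],[1,0,0,0,0]]}}

```text
time: 16.65
tcp_pos: [0.5668, -0.2626, 0.0358]
ee_rot: [0.981, 0.194, -0.0, -0.0]
force: [-1.0, -0.2, -1.3]
finger_gap: 0.0217
gripper_force: 59.2
```

{"method": "move_arm", "body": {"motion": [[1,0,0,0.2,0],[1,0,0,0.1,0],[1,0,0,0,0]]}}

```text
time: 16.95
tcp_pos: [0.5669, -0.2626, 0.0329]
ee_rot: [0.981, 0.194, -0.0, -0.0]
force: [-0.0, 0.8, -1.7]
finger_gap: 0.0222
gripper_force: 59.2
```

{"method": "move_arm", "body": {"motion": [[1,0,0,0.2,0],[1,0,0,0.1,0],[1,0,0,0,0]]}}

```text
time: 17.25
tcp_pos: [0.567, -0.2627, 0.0299]
ee_rot: [0.981, 0.194, -0.0, -0.0]
force: [0.4, 0.2, -2.4]
finger_gap: 0.0217
gripper_force: 59.2
```

{"method": "move_arm", "body": {"motion": [[1,0,0,0.2,0],[1,0,0,0.1,0],[1,0,0,0,0]]}}

```text
time: 17.55
tcp_pos: [0.5677, -0.2637, 0.0274]
ee_rot: [0.981, 0.193, 0.001, 0.001]
force: [0.9, -1.8, -1.4]
finger_gap: 0.0222
gripper_force: 59.2
```

{"method": "move_arm", "body": {"motion": [[1,0,0,0.1,0],[1,0,0,0.1,0],[1,0,0,0,0]]}}

```text
time: 17.85
tcp_pos: [0.568, -0.2641, 0.0256]
ee_rot: [0.981, 0.193, 0.001, 0.001]
force: [1.4, -4.3, -0.3]
finger_gap: 0.0224
gripper_force: 59.4
```

{"method": "move_arm", "body": {"motion": [[1,0,0,0.1,0],[1,0,0,0.1,0],[1,0,0,0,0]]}}

```text
time: 18.15
tcp_pos: [0.5679, -0.2641, 0.0236]
ee_rot: [0.981, 0.193, 0.001, 0.001]
force: [2.0, -5.9, 0.9]
finger_gap: 0.0223
gripper_force: 59.6
```

```bash
python3 bolts.py|grep -v "^\[[45]"; python3 bar.py
```

```text
t 18.15 tcp [ 0.5679 -0.2641  0.0236] yaw 0.38851234589094424 tilt [ 0.0014  0.0026 -1.    ] q [ 0.5229  0.7856 -0.2082  1.6623  0.2263  0.7146 -0.9795] F [ 2.0387 -5.8845  0.8637] gap 0.022348909865619025
shift cm (tool now) [ 0.0118 -0.1096 -0.143 ] turn -0.0014876541090557693
0 [[219.4, 97.8], [340.8, 94.7], [337.8, 199.0], [222.9, 201.3]]
0.01 [[222.5, 98.7], [337.8, 95.7], [335.1, 194.9], [225.6, 197.2]]
0.02 [[225.3, 99.4], [335.1, 96.5], [332.7, 191.2], [228.1, 193.4]]
[220.5  94.8] [211  85  20  20 299]
[340.2  94.4] [331  85  20  20 301]
[ 20.6 126.1] [ 17 117   7  21  27]
[203.9 126.1] [184 119  41  15 539]
[248.2 125.7] [246 119   6  14  59]
[206.4 189.7] [187 182  40  16 530]
[249.8 189.8] [248 183   5  14  52]
[340.7 196.7] [335 188  13  18 165]
[222.5 204.2] [218 203  10   4  26]
end col [138.75   231.9375 242.25   240.     238.5625 238.625  241.9375 242.
 242.     242.125 ]
z0(tool,down+) pitch_up y0px xend [-0.0507 -0.1596  1.7873  0.1222] res [-6.2474 -2.1409  1.7472 -1.2541  1.6156 -0.3964  1.3737  0.4531  0.8497
  1.307   0.6221  2.0704 -0.    ]
mid x 0.05720237354997697
```

{"method": "move_arm", "body": {"motion": [[1,0,0,0.1,0],[1,0,0,0.1,0],[1,0,0,0.1,0],[1,0,0,0,0]]}}

```text
time: 18.65
tcp_pos: [0.5682, -0.2639, 0.0209]
ee_rot: [0.981, 0.193, 0.001, 0.001]
force: [1.8, -5.1, 2.2]
finger_gap: 0.0221
gripper_force: 59.8
```

{"method": "move_arm", "body": {"motion": [[1,0,0,0.1,0],[1,0,0,0.1,0],[1,0,0,0,0]]}}

```text
time: 18.95
tcp_pos: [0.5683, -0.2639, 0.0187]
ee_rot: [0.981, 0.193, 0.001, 0.001]
force: [2.5, -6.4, -0.0]
finger_gap: 0.0221
gripper_force: 59.7
```

{"method": "move_arm", "body": {"motion": [[1,0,0,0.1,0],[1,0,0,0.1,0],[1,0,0,0,0]]}}

```text
time: 19.25
tcp_pos: [0.5679, -0.2639, 0.0161]
ee_rot: [0.981, 0.193, 0.001, 0.001]
force: [3.8, -6.0, -2.6]
finger_gap: 0.0222
gripper_force: 59.4
```

{"method": "move_arm", "body": {"motion": [[1,0,0,0.1,0],[1,0,0,0.1,0],[1,0,0,0,0]]}}

```text
time: 19.55
tcp_pos: [0.5674, -0.264, 0.0137]
ee_rot: [0.981, 0.193, 0.0, 0.001]
force: [2.6, -6.3, -2.2]
finger_gap: 0.022
gripper_force: 59.3
```

{"method": "move_arm", "body": {"motion": [[1,0,0,0.1,0],[1,0,0,0.1,0],[1,0,0,0,0]]}}

```text
time: 19.85
tcp_pos: [0.5673, -0.2642, 0.0128]
ee_rot: [0.981, 0.193, 0.0, 0.001]
force: [1.3, -6.0, 4.6]
finger_gap: 0.0219
gripper_force: 60.0
```

{"method": "move_arm", "body": {"motion": [[1,0,0,0.1,0],[1,0,0,0.1,0],[1,0,0,0,0]]}}

```text
time: 20.15
tcp_pos: [0.5673, -0.2641, 0.0117]
ee_rot: [0.981, 0.193, 0.0, 0.001]
force: [-1.8, -4.2, 8.9]
finger_gap: 0.0219
gripper_force: 60.7
```

```bash
python3 bolts.py|grep -v "^\[[45]"; python3 bar.py
```

```text
t 20.15 tcp [ 0.5673 -0.2641  0.0117] yaw 0.389340930335641 tilt [ 0.0001  0.0024 -1.    ] q [ 0.5199  0.8016 -0.2033  1.669   0.2317  0.6929 -0.9832] F [-1.7534 -4.2284  8.9464] gap 0.021946272714034615
shift cm (tool now) [ 0.0716 -0.0827 -1.3265] turn -0.0006590696643590244
0 [[215.8, 95.6], [345.4, 92.4], [341.8, 203.4], [219.7, 205.8]]
0.01 [[219.3, 96.5], [342.0, 93.5], [338.8, 198.8], [222.8, 201.1]]
0.02 [[222.4, 97.4], [338.9, 94.5], [336.1, 194.7], [225.5, 196.9]]
[217.   92.3] [207  82  21  21 341]
[344.9  92. ] [335  82  21  21 346]
[ 10.3 125.8] [  6 116   8  22  32]
[196.9 125.8] [175 118  45  17 670]
[246.4 125.5] [243 118   8  16  93]
[200.2 195.6] [179 187  44  18 654]
[248.7 195.6] [245 188   9  16 111]
[346.1 200.9] [341 191  11  20 146]
end col [238.1875 240.3125 241.3125 241.5    241.6875 241.75   242.     241.875
 242.     241.75  ]
z0(tool,down+) pitch_up y0px xend [-0.0298  0.1311  2.465   0.1175] res [-0.3132 -0.7318  0.8358 -0.577   1.2299 -0.3551 -6.6238  0.8586  2.3339
  0.3247  2.5685  0.4495 -0.    ]
mid x 0.05251193754666106
```

Side contact began at about 0.028 and firm contact came at about 0.0125. That is roughly 15 mm of travel, which matches the drop from the balls to the slot floor. I'll release, rise, and press the middle with shut fingers to confirm.

{"method": "move_arm", "body": {"motion": [[0.1,0,0,0,0],[0.1,0,0,0,0],[0.1,0,0,0,0],[0.1,0,0,0,0],[0.1,0,0,-2,0],[0.1,0,0,-4,0],[0.1,0,0,-4,0],[1,0,0,0,0],[1,0,0,0,0]], "grip_force": 40}}

```text
time: 21.15
tcp_pos: [0.5674, -0.2623, 0.1109]
ee_rot: [0.981, 0.194, 0.001, 0.0]
force: [-0.4, 0.1, -0.4]
finger_gap: 0.0106
gripper_force: 0.0
```

```bash
python3 bolts.py|head -2; python3 - <<'E'
from h import *
from station import env
import cv2
s=env.get_state();w=dict(env.snapshot("wrist"));g=cv2.cvtColor(w["color"],cv2.COLOR_BGR2GRAY)
n,lab,st,ce=cv2.connectedComponentsWithStats((g>200).astype(np.uint8))
i=1+np.argsort(-st[1:,4])[:3];print(st[i],ce[i])
L=lab==i[0];ys,xs=np.where(L)
for v in range(ys.min(),ys.max(),12):print(v,xs[ys==v].min(),xs[ys==v].max(),end=' | ')
d=np.array([np.cos(.39),np.sin(.39)])
for z in(.062,.076):
    for x in(-.065,0,.065):
        P=np.array([.6175,-.2425,z]);P[:2]+=d*x;n_=np.array([-d[1],d[0],0])*.012
        T=dict(s);T["tcp_pos"]=s["tcp_pos"]+[0,0,.008];print("\n",z,x,wproj(w,T,P+n_),wproj(w,T,P-n_))
cv2.imwrite("pics/w10.png",w["color"])
E
```

```text
t 21.15 tcp [ 0.5674 -0.2623  0.1109] yaw 0.3903135984323697 tilt [ 0.0011  0.0006 -1.    ] q [ 0.5403  0.6744 -0.2396  1.5993  0.1915  0.8899 -0.95  ] F [-0.4008  0.1407 -0.4147] gap 0.010615079544487826
shift cm (tool now) [-0.0118  0.0666  8.5873] turn 0.0003135984323696661
[[ 264   52   40  180 5574]
 [ 404   63   96  100 3875]
 [ 400  185   56   55 1758]] [[286.5723 138.5083]
 [453.6397 113.0975]
 [427.8868 212.3618]]
52 282 291 | 64 272 303 | 76 272 303 | 88 272 303 | 100 272 303 | 112 271 303 | 124 265 302 | 136 271 302 | 148 271 302 | 160 265 302 | 172 271 302 | 184 271 302 | 196 271 302 | 208 271 301 | 220 273 301 | 
 0.062 -0.065 [268.7028 227.4051] [300.4474 227.3814]

 0.062 0 [267.7323 140.7224] [301.6086 140.7367]

 0.062 0.065 [267.4394  50.2165] [301.8698  50.2718]

 0.076 -0.065 [267.9237 234.068 ] [301.4699 234.0394]

 0.076 0 [266.7987 142.4184] [302.8268 142.4349]

 0.076 0.065 [266.4824  46.2089] [303.1109  46.2747]
```

By the wrist picture the bar spans rows 52 to 232, which fits the seated height and is centred. I'll do one confirming press on the middle.

{"method": "move_arm", "body": {"motion": [[1,2.7,0,0,0],[1,2.7,0.05,0,0],[1,0,0,2,0],[1,0,0,2,0],[1,0,0,0.5,0],[1,0,0,0,0],[1,0,0,0.3,0],[1,0,0,0.3,0],[1,0,0,0,0]]}}

```text
time: 22.15
tcp_pos: [0.6172, -0.2427, 0.0594]
ee_rot: [0.981, 0.194, 0.0, 0.0]
force: [-1.0, 0.6, -0.2]
finger_gap: 0.0
gripper_force: 0.0
```

{"method": "move_arm", "body": {"motion": [[1,0,0,0.3,0],[1,0,0,0.3,0],[1,0,0,0,0]]}}

```text
time: 22.45
tcp_pos: [0.6168, -0.2425, 0.0527]
ee_rot: [0.981, 0.194, -0.0, -0.0]
force: [0.2, -1.1, -0.5]
finger_gap: 0.0
gripper_force: 0.0
```

{"method": "move_arm", "body": {"motion": [[1,0,0,0.3,0],[1,0,0,0.3,0],[1,0,0,0,0]]}}

```text
time: 22.75
tcp_pos: [0.6167, -0.2424, 0.0465]
ee_rot: [0.981, 0.194, -0.001, -0.0]
force: [0.4, -0.4, 0.4]
finger_gap: 0.0001
gripper_force: 0.0
```

{"method": "move_arm", "body": {"motion": [[1,0,0,0.2,0],[1,0,0,0.2,0],[1,0,0,0,0]]}}

```text
time: 23.05
tcp_pos: [0.6169, -0.2425, 0.0427]
ee_rot: [0.981, 0.194, -0.0, -0.0]
force: [-0.3, -0.3, -0.4]
finger_gap: -0.0002
gripper_force: 0.0
```

{"method": "move_arm", "body": {"motion": [[1,0,0,0.2,0],[1,0,0,0.2,0],[1,0,0,0,0]]}}

```text
time: 23.35
tcp_pos: [0.6175, -0.2427, 0.0408]
ee_rot: [0.981, 0.194, 0.0, 0.0]
force: [-2.0, 0.8, 7.1]
finger_gap: 0.0001
gripper_force: 3.6
```

{"method": "move_arm", "body": {"motion": [[1,0,0,0.2,0],[1,0,0,0.2,0],[1,0,0,0,0]]}}

```text
time: 23.65
tcp_pos: [0.6177, -0.2429, 0.0405]
ee_rot: [0.981, 0.193, 0.001, 0.001]
force: [-8.5, 2.2, 22.5]
finger_gap: -0.0003
gripper_force: 11.5
```

It holds firm at 22 N with no travel, so the bar is on the floor of the slot. I'll retreat.

{"method": "move_arm", "body": {"motion": [[1,0,0,-1,0],[1,0,0,-3,0],[1,0,0,-4,0],[1,0,0,-4,0],[1,0,0,-2,0],[1,-4,0,0,0],[1,-2,0,0,0],[1,0,0,0,0],[1,0,0,0,0]]}}

```text
time: 24.55
tcp_pos: [0.5619, -0.2654, 0.1753]
ee_rot: [0.981, 0.193, 0.0, -0.0]
force: [0.6, 0.9, 0.2]
finger_gap: -0.0
gripper_force: 0.0
```

```bash
python3 - <<'E'
from h import *
from station import env
import cv2
s=env.get_state();w=dict(env.snapshot("wrist"));g=cv2.cvtColor(w["color"],cv2.COLOR_BGR2GRAY);print(s["tcp_pos"],s["force"])
d=np.array([np.cos(.39),np.sin(.39)]);P=lambda x,y,z:np.array([.6175+d[0]*x-d[1]*y,-.2425+d[1]*x+d[0]*y,z])
T=dict(s);T["tcp_pos"]=s["tcp_pos"]+[0,0,.008]
for z in(.062,.076):print(z,[wproj(w,T,P(x,y,z)).round(1).tolist() for x,y in((-.065,0),(.065,0),(0,.012),(0,-.012))])
n,lab,st,ce=cv2.connectedComponentsWithStats((g>155).astype(np.uint8));l=lab[int(wproj(w,T,P(.03,0,.07))[1]),int(wproj(w,T,P(.03,0,.07))[0])];print(st[l],ce[l])
ys,xs=np.where(lab==l)
for v in range(ys.min()+6,ys.max(),14):print(v,xs[ys==v].min(),xs[ys==v].max(),end=' | ')
E
```

```text
[ 0.5619 -0.2654  0.1753] [0.5996 0.9217 0.1717]
0.062 [[282.5, 198.6], [282.2, 58.8], [269.1, 129.4], [295.6, 129.4]]
0.076 [[282.5, 202.6], [282.2, 56.1], [268.5, 130.1], [296.3, 130.1]]
[  157     0   312   280 35517] [318.8508 130.0224]
6 239 267 | 20 227 316 | 34 217 343 | 48 159 361 | 62 162 396 | 76 182 421 | 90 173 443 | 104 183 455 | 118 187 462 | 132 211 453 | 146 213 445 | 160 212 436 | 174 204 439 | 188 207 425 | 202 272 418 | 216 288 394 | 230 263 390 | 244 267 359 | 258 298 346 | 272 315 328 |
```

```bash
python3 -c "
from station import env
print(env.finish_job())"
```

```text
the job is handed in; nothing more can be done
None
```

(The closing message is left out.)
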